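# Fit the clip post in the workholder's collet

## Task

Take the orange clip post out of the wooden rack, set its shank into the collet of the black workholding base and press it gently but fully home against the bottom of the bore. Then turn the blue hex nut clockwise, seen from above, until the collet grips the shank: stop soon after turning becomes clearly harder, without overtightening. Let go, and leave the other posts in the rack, the solder spool and the circuit board where they are.

Things in the scene. Friction and masses are not known exactly. Their poses are not given: they have to be found in the camera images.
- base: Black hexagonal foot of the workholder, fixed to the bench, 150 mm across corners, 15 mm thick; origin at the centre of its underside, z up along the bore axis. On it stands a steel socket, 40 mm in diameter, up to 45 mm above the bench; then the nut, up to 70 mm. Its position and yaw vary.
- socket: Steel socket, 40 mm in diameter, fixed on the base; origin on the bore axis 15 mm above the bench. Its bore is 14.4 mm wide, 25 to 45 mm above the bench. At 36 mm two sprung rubber pads rub on the shank and hold it up, so the last 11 mm must be pushed down (drag about 2 to 12 N) until the foot of the shank meets the hard bottom; 15 to 25 N there is plenty.
- bore_floor (a point): Centre of the bore's flat bottom, 25 mm above the bench and 45 mm below the nut's open top; z points up along the bore.
- collet: Four flat steel jaws around the bore axis inside the nut, 51 to 67 mm above the bench (origin on the axis at bench height). They close 2 mm each per radian of clockwise nut turn; 0.8 to 2.2 mm free per side at the start, so they touch the shank after 0.4 to 1.1 rad, not known beforehand. Tight enough is 0.2 to 0.45 rad past the touch. They stay as left when the nut is let go.
- nut_grip (a point): Centre of the blue hex nut, on the bore axis, 58 mm above the bench; turns with it. Nut: 44 mm across flats, 46 to 70 mm above the bench, open in the middle. x points at the middle of one flat (white mark), other flats every 60 degrees. Clockwise tightens. Thread drag 0.42 N m in motion, up to that either way when paused; past the touch the torque climbs: a rise of 0.12 to 0.3 N m is a good grip.
- post: The clip post, about 0.12 kg: steel shank 12 mm in diameter with a tapered foot (7 mm at the tip, 3 mm high), 47 mm long up to a dark collar (22 mm wide, 4 mm thick), then an orange square grip 18 x 18 mm from 51 to 81 mm above the tip, two small steel clip jaws up to 90 mm. Origin at the tip's centre, z up, x and y square to the grip. Fully home, the collar stands 2 mm above the nut.
- post_tip (a point): The centre of the clip post's shank tip (same as the post's origin).
- rack: Wooden rack block 56 x 180 x 50 mm, fixed to the bench; origin at the centre of its underside. Three round holes 14 mm wide, 35 mm deep, in a row along its y axis at -60, 0 and +60 mm; each holds one post upright with its tip 15 mm above the bench, in any order.
- post_ball: Another post of the same size in the rack, blue grip with a steel ball on top; leave it. Origin at its shank tip.
- post_flat: Another post of the same size in the rack, black grip with a grey disc on top; leave it. Origin at its shank tip.
- spool: Loose metal solder spool standing on the bench, 44 mm in diameter, 36 mm high; origin at the centre of its underside.
- pcb: Loose green circuit board lying on the bench, 70 x 50 mm, up to 13 mm high with its parts; origin at the centre of its underside.
There are look-alikes about, which are no part of the job. Of the things shaped like the base, the black one is meant.

How it is judged:
On the way, in this order (a step that is already met when the one before it is completed fails the run):
1. the clip post stands fully home in the bore with the collet not yet gripping it (distance between post_tip and bore_floor below 0.0025 m and angle between post's own z axis and vertical below 0.12 rad and contact force between collet and post below 15 N), for 0.2 s.
2. the collet grips the shank (contact force between collet and post above 30 N), for 0.2 s.
At the end, for the whole second after the job is handed in: The clip post stands in the collet, its tip within 2.5 mm of the centre of the bore's bottom, upright within 0.06 rad and at rest, and the collet jaws press on the shank with more than 30 N in all (distance between post_tip and bore_floor below 0.0025 m and angle between post's own z axis and vertical below 0.06 rad and contact force between collet and post above 30 N and linear speed of post below 0.02 m/s); the robot touches nothing.
It fails at once if the post is rammed into the socket (contact force between post and socket above 40 N).
It fails at once if the collet is overtightened (contact force between collet and post above 180 N).
It fails at once if another post is disturbed (distance of any of post_ball, post_flat from where it was at the start of the episode above 0.015 m).
It fails at once if the spool or the board is pushed away (distance of any of spool, pcb from where it was at the start of the episode above 0.02 m).
It also fails if it takes over 72 s, if anything falls off the work surface, if the arm or the gripper's body presses on something with over 40 N, if the wrist force passes 120 N, or if a joint passes its speed limit or range.

## Robot

A 6-joint arm with a two-finger parallel gripper is mounted at the origin on the work surface. World frame = base frame: x ahead of the robot, y to its left, z up, the work surface at z = 0. Lengths are in m, angles in rad, forces in N, time in s.
With the tool pointing down it reaches from about 0.275 to 0.85 m from the base axis. Payload 19 kg.
Tool frame: the origin (TCP) lies at the very end of the fingers, on their centre line; the grasp point (between the pads) lies 19 mm behind it; z points along the fingers, x is the direction in which the jaws open and shut, and the axes are right-handed (so a half turn about z gives the same grasp; the last joint's range is limited). The gripper opens to 85 mm and grips with 20 to 120 N. Pads are 22 mm wide; open, the fingers measure 114 mm over their backs; the gripper's body (76 mm by 85 mm) begins 54 mm behind the grasp point. The pads swing forward as they close: fully open they stand 13 mm farther back than shut.
Start: joints at [-1.418, 0.15, 1.437, -0, 1.554, -0.134], TCP at [0.163, -0.551, 0.231] pointing down, gripper open.
Joint ranges: [-2.8, 2.8], [-0.68, 2.1], [0.12, 2.68], [-1.39, 4.53], [0.16, 2.79], [-2.81, 2.81]. Speed limits (rad/s): [1.89, 1.89, 2.22, 3.01, 3.01, 3.01].

## Interface

Orientations are given as a rotation vector (axis times angle).
In Python, from bench import robot gives the robot as it stands.
- The arm moves only by the tool carry_out, never from a script. Its argument "increments" is one flat list of numbers, 7 for each row, row after row: the shift along the tool's x, y, z in mm, then the turn, a rotation vector about the tool's x, y, z in rad, then the closure, from -1 (fully open) to 1 (shut). A call has exactly 8 rows; each row is the pose to reach, as a shift and turn from the pose measured when the call began, along the tool's axes at that moment; what a row does not reach only later rows make up. A row lasts 1/12 s, in which the tool goes at most 41.7 mm and 7.16 degrees, less where a joint would pass 70% of its speed; a pose out of reach is approached as far as the arm can. A call with a gripper value outside its range is refused whole. The fingers move at their own pace and stop on an object; the grip force is fixed at half the most. Time passes only in rows, so rows that repeat a pose let the fingers close, or fill a call up. It gives the time, the measured TCP pose, the force and the opening at its end, in the units of the state.
- robot.get_obs(): the state, without advancing time (a new reading comes with each control period).
- robot.get_image(name): name is "scene" or "top" or "wrist"; returns a dict with "image" (480x640x3 uint8, red, green, blue), "z_map" (480x640 float32, m along the optical axis (not along the pixel's ray), 0 where there is no reading), "mtx" (3x3 intrinsics, pixels), "pose" (4x4, takes a point from camera to world coordinates). Camera axes: x right, y up, looking along -z (the intrinsics and any distortion apply to the point x, -y, -z); pixel columns grow to the right and rows downward; lengths in m; the calibration is good to about 2 mm. A picture is of the moment at which its call begins.
- robot.finish_job(): hands the job in, once; it reports no verdict.
The state is a dict: "clock": time; "joint_pos": joint angles; "qd": joint speeds; "joint_torque": joint torques, N m; "ee_pos": TCP position; "eef_rot": TCP orientation; "wrist_force": force on the tool from outside, world axes, zero at the start; "moment": the same for the moment, N m; "grip_width": finger opening in m.
Only numpy, scipy, OpenCV 4.12 (cv2) and the standard library are available. Lean on these libraries where they do the work, as an engineer would, in place of code of your own. Each camera call takes 0.05 s, during which the arm holds its last target. There are 200 camera calls.

## Working session

There is one attempt and no reset: what is moved stays moved. The work goes in short steps, Python scripts to look and compute and a tool call to move; the robot and the scene stay as the last step left them, time stands still between calls to the robot, and variables do not carry over. Pictures are saved under pics/ and viewed, about 8 in all and at most 12, crops included, and the job is handed in when it is done.

Besides the shell and the picture viewer there is one more tool, called after "Request:" as a command line: name --argument value ..., lists and objects as JSON in quotes. carry_out: Moves the arm, as the interface text tells. Its arguments: {"type":"object","properties":{"increments":{"type":"array","items":{"type":"number"}}},"required":["increments"]}

```bash
mkdir -p pics; cat > h.py <<'E'
from bench import robot
import numpy as np, cv2
from scipy.spatial.transform import Rotation as R
def snap(n,f):
    d=robot.get_image(n); cv2.imwrite(f'pics/{f}.png',d['image'][:,:,::-1]); np.savez(f'pics/{f}.npz',**d); return d
def pt(d,u,v,z=None):
    K=d['mtx'];T=d['pose'];r=np.array([(u-K[0,2])/K[0,0],-(v-K[1,2])/K[1,1],-1])
    if z is None: return T[:3,:3]@(r*d['z_map'][int(v),int(u)])+T[:3,3]
    w=T[:3,:3]@r; return T[:3,3]+w*(z-T[2,3])/w[2]
def proj(d,p):
    T=d['pose'];K=d['mtx'];c=T[:3,:3].T@(np.array(p)-T[:3,3]);return K[0,0]*c[0]/-c[2]+K[0,2],K[1,1]*-c[1]/-c[2]+K[1,2]
E
python3 - <<'E'
from h import *
d=snap('top','top0'); print(d['mtx'],d['pose'],d.keys())
s=snap('scene','scene0'); print(s['pose'])
o=robot.get_obs(); print(o)
E
```

```text
[[585.31199679   0.         322.65443323]
 [  0.         585.31199679 240.57148135]
 [  0.           0.           1.        ]] [[-0.00756614  0.98334302 -0.18160195  0.30200286]
 [-0.99993964 -0.00599331  0.00920804  0.03028785]
 [ 0.00796626  0.18166066  0.98332901  1.42587575]
 [ 0.          0.          0.          1.        ]] dict_keys(['image', 'z_map', 'mtx', 'pose'])
[[ 0.43266027 -0.56003564  0.70651622  1.30480272]
 [ 0.9015039   0.27725511 -0.33229552 -0.33283132]
 [-0.0097879   0.7806982   0.62483159  0.72909283]
 [ 0.          0.          0.          1.        ]]
{'clock': 0.1, 'joint_pos': array([-1.41796626e+00,  1.50905570e-01,  1.43796269e+00, -9.20683015e-06,
        1.55380279e+00, -1.34022696e-01]), 'qd': array([ 6.96899141e-05, -9.23295822e-04, -3.04958997e-03, -1.19247389e-04,
        7.51495856e-05,  4.58176073e-04]), 'joint_torque': array([ 3.84771833e-03, -7.14382768e+01, -5.71793640e+01, -3.28735541e-04,
        7.09672386e-03,  2.10107754e-05]), 'ee_pos': array([ 0.16261828, -0.55128813,  0.23075529]), 'eef_rot': array([-2.51555416e+00,  1.88066108e+00,  1.21884727e-03]), 'wrist_force': array([-0.24337513,  0.15527918, -0.4978605 ]), 'moment': array([ 0.037037  ,  0.01436049, -0.03186273]), 'grip_width': 0.08521143406315201}
```

View pics/top0.png

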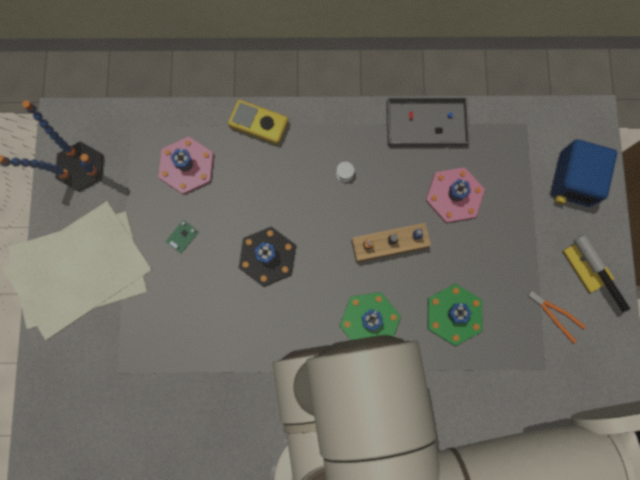

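View pics/scene0.png

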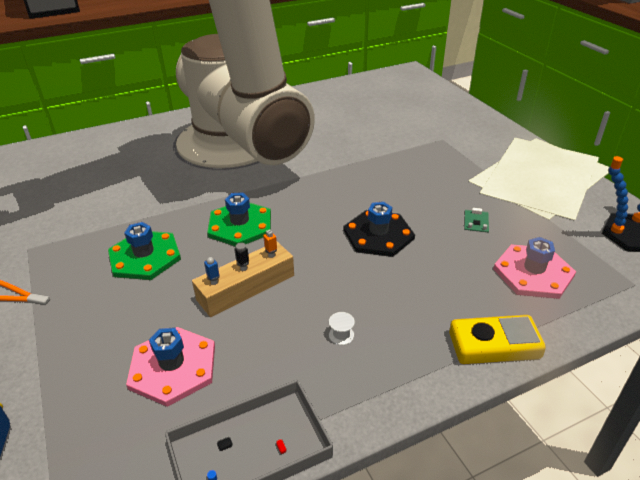

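The top view shows the black base at (266,255). The look-alikes are pink bases at (186,165) and (457,193), green bases at (370,320) and (457,313), and a black helping-hand foot at (80,165). In the rack, the orange post is at (369,245), black at (393,238) and blue at (418,234). The scene view agrees: orange at (270,243), black base at (380,225). I choose the orange post and the black base, and I'll check both in one crop.

```bash
python3 - <<'E'
from h import *
t=dict(np.load('pics/top0.npz'));s=dict(np.load('pics/scene0.npz'))
a=cv2.resize(t['image'][222:287,232:302],None,fx=5.6,fy=5.6,interpolation=3)
b=cv2.resize(t['image'][215:280,345:435],None,fx=4.4,fy=4.4,interpolation=3)
c=cv2.resize(s['image'][190:260,335:425],None,fx=4.4,fy=4.4,interpolation=3)
e=cv2.resize(s['image'][225:315,190:300],None,fx=3.2,fy=3.2,interpolation=3)
o=np.zeros((600,800,3),np.uint8)
for im,x,y in((a,0,0),(b,400,0),(c,0,290),(e,400,300)):
    if (x,y)==(0,0): im=im[:290]
    im=im[:600-y,:400]; o[y:y+im.shape[0],x:x+im.shape[1]]=im
o[290:]=o[290:]; cv2.imwrite('pics/crop1.png',o[:,:,::-1])
for d,n,us in((t,'top',[(266,255),(369,245),(393,238),(418,234),(345,172),(182,236)]),(s,'scene',[(270,243),(242,256),(212,271),(380,208)])):
    for u in us: print(n,u,pt(d,*u).round(4))
# cloud-based estimates from both
for d,n in((t,'top'),(s,'scene')):
    v,u=np.mgrid[:480,:640];z=d['z_map'];K=d['mtx']
    P=np.stack([(u-K[0,2])/K[0,0]*z,-(v-K[1,2])/K[1,1]*z,-z],-1)@d['pose'][:3,:3].T+d['pose'][:3,3]
    hsv=cv2.cvtColor(d['image'],cv2.COLOR_RGB2HSV)
    for name,(c,r) in dict(rackarea=((0.33,-0.09),0.13),base=((0.33,0.15),.1)).items(): pass
    np.save(f'pics/{n}P.npy',P)
    print(n,'bench z',np.median(P[z>0][:,2]))
E
```

```text
top (266, 255) [0.5264 0.1548 0.0226]
top (369, 245) [ 0.5363 -0.089   0.0973]
top (393, 238) [ 0.5523 -0.1448  0.0981]
top (418, 234) [ 0.5603 -0.202   0.1036]
top (345, 172) [ 0.731  -0.0393  0.0345]
top (182, 236) [0.5778 0.3637 0.006 ]
scene (270, 243) [ 0.5556 -0.0895  0.0909]
scene (242, 256) [ 0.5606 -0.1451  0.085 ]
scene (212, 271) [ 0.5746 -0.2043  0.0842]
scene (380, 208) [0.5198 0.1613 0.0653]
top bench z 0.0003884975240994182
scene bench z 0.003101601104081919
```

View pics/crop1.png

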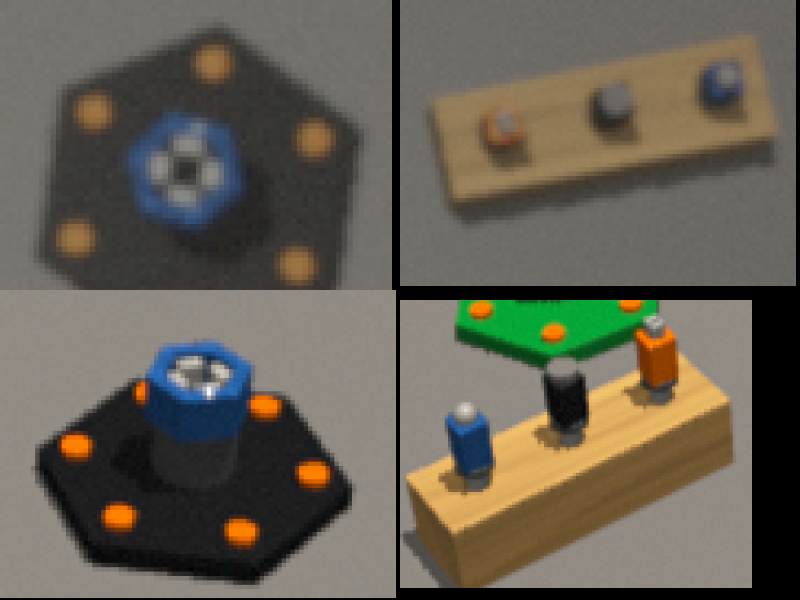

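The crop confirms both: the orange clip post at the rack's left end and the black base with its blue nut. Next I'll plan a move to look with the wrist camera above the post.

```bash
cat >> h.py <<'E'
def plan(p,Rt=None,o=None):
    "increment (mm, rotvec in tool) from the current pose to world position p, orientation Rt"
    o=o or robot.get_obs(); R0=R.from_rotvec(o['eef_rot'])
    d=R0.inv().apply(np.array(p)-o['ee_pos'])*1000
    r=(R0.inv()*(Rt if Rt is not None else R0)).as_rotvec()
    return d.round(1),r.round(4)
def down(yaw):
    "tool down, tool x at yaw in the world"
    return R.from_matrix(np.array([[np.cos(yaw),np.sin(yaw),0],[np.sin(yaw),-np.cos(yaw),0],[0,0,-1]]))
def st():
    o=robot.get_obs();m=R.from_rotvec(o['eef_rot']).as_matrix()
    print('t',round(o['clock'],2),'p',o['ee_pos'].round(4),'yaw',round(np.arctan2(m[1,0],m[0,0]),4),'tilt',np.arccos(-m[2,2]).round(4),'F',o['wrist_force'].round(2),'M',o['moment'].round(3),'w',round(o['grip_width'],4),'q',o['joint_pos'].round(3)); return o
E
python3 - <<'E'
from h import *
t=dict(np.load('pics/top0.npz'));s=dict(np.load('pics/scene0.npz'))
o=st()
print('nut',pt(t,265.4,252.4,.07),'post',pt(t,367.7,244.1,.1))
c=[pt(t,345+x/4.4,215+y/4.4,.05) for x,y in((33,100),(355,38),(375,133),(58,203))]
print(np.round(c,4)); c=np.array(c); m=c.mean(0);print(m); v=(c[1]+c[2]-c[0]-c[3]);print('row dir (from orange)',np.degrees(np.arctan2(v[1],v[0])))
w=snap('wrist','w0'); print(R.from_rotvec(o['eef_rot']).as_matrix().T@(w['pose'][:3,3]-o['ee_pos']), R.from_rotvec(o['eef_rot']).as_matrix().T@w['pose'][:3,:3], w['mtx'][0,0])
for p in [(.53,-.09,.23),(.46,-.09,.26)]:print(plan(p,None),plan(p,down(.22)),plan(p,down(.22-np.pi)))
E
```

```text
t 0.1 p [ 0.1626 -0.5513  0.2308] yaw -1.2839 tilt 0.0011 F [-0.24  0.16 -0.5 ] M [ 0.037  0.014 -0.032] w 0.0852 q [-1.418  0.151  1.438 -0.     1.554 -0.134]
nut [0.52501704 0.15207739 0.07      ] post [ 0.53797271 -0.0857852   0.1       ]
[[ 0.5626 -0.0541  0.05  ]
 [ 0.596  -0.2309  0.05  ]
 [ 0.5432 -0.2397  0.05  ]
 [ 0.5059 -0.0666  0.05  ]]
[ 0.55193352 -0.14782237  0.05      ]
row dir (from orange) -78.56301547969085
[ 0.00030656 -0.08041311 -0.14224299] [[ 9.99999974e-01 -2.21638749e-04  5.38588375e-05]
 [-1.93975135e-04 -9.50610634e-01 -3.10385864e-01]
 [ 1.19992318e-04  3.10385845e-01 -9.50610653e-01]] 335.20355417332985
(array([-338.6, -482.9,    1.2]), array([0., 0., 0.])) (array([-338.6, -482.9,    1.2]), array([-8.000e-04,  6.000e-04, -1.504e+00])) (array([-338.6, -482.9,    1.2]), array([6.0000e-04, 8.0000e-04, 1.6376e+00]))
(array([-358.4, -415.7,  -28.8]), array([0., 0., 0.])) (array([-358.4, -415.7,  -28.8]), array([-8.000e-04,  6.000e-04, -1.504e+00])) (array([-358.4, -415.7,  -28.8]), array([6.0000e-04, 8.0000e-04, 1.6376e+00]))
```

Request:
carry_out --increments '[-340,-485,10,0,0,-1.48,-1,-340,-485,10,0,0,-1.48,-1,-340,-485,10,0,0,-1.48,-1,-340,-485,10,0,0,-1.48,-1,-340,-485,10,0,0,-1.48,-1,-340,-485,10,0,0,-1.48,-1,-340,-485,10,0,0,-1.48,-1,-340,-485,10,0,0,-1.48,-1]'

```text
clock: 0.82
ee_pos: [0.3709, -0.2889, 0.2256]
eef_rot: [-3.111, 0.435, -0.0]
wrist_force: [-0.0, -0.8, -0.4]
grip_width: 0.0855
```

```bash
python3 - <<'E'
from h import *
st();print(plan((.538,-.088,.22),down(.2)))
E
```

```text
t 0.82 p [ 0.3709 -0.2889  0.2256] yaw -0.2781 tilt 0.0006 F [-0.   -0.82 -0.35] M [ 0.037 -0.017  0.01 ] w 0.0855 q [-8.260e-01 -6.800e-02  1.676e+00  1.000e-03  1.534e+00 -5.480e-01]
(array([ 105.5, -239. ,    5.8]), array([-6.000e-04, -2.000e-04, -4.781e-01]))
```

Request:
carry_out --increments '[105,-239,6,0,0,-0.478,-1,105,-239,6,0,0,-0.478,-1,105,-239,6,0,0,-0.478,-1,105,-239,6,0,0,-0.478,-1,105,-239,6,0,0,-0.478,-1,105,-239,6,0,0,-0.478,-1,105,-239,6,0,0,-0.478,-1,105,-239,6,0,0,-0.478,-1]'

```text
clock: 1.48
ee_pos: [0.5388, -0.0852, 0.219]
eef_rot: [-3.124, -0.319, 0.001]
wrist_force: [-0.2, -1.6, -0.6]
grip_width: 0.0854
```

```bash
python3 - <<'E'
from h import *
st();d=snap('wrist','w1');im=d['image'][:,:,::-1]
u,v=map(int,proj(d,(.538,-.087,.1)));print(u,v)
u0,v0=max(0,u-100),max(0,v-75);print(u0,v0)
cv2.imwrite('pics/w1c.png',cv2.resize(im[v0:v0+150,u0:u0+200],None,fx=4,fy=4,interpolation=3))
E
```

```text
t 1.48 p [ 0.5388 -0.0852  0.219 ] yaw 0.2035 tilt 0.0014 F [-0.22 -1.64 -0.58] M [-0.04  -0.016 -0.049] w 0.0854 q [-2.990e-01  9.400e-02  1.525e+00  1.000e-03  1.523e+00 -5.020e-01]
319 230
219 155
```

View pics/w1c.png

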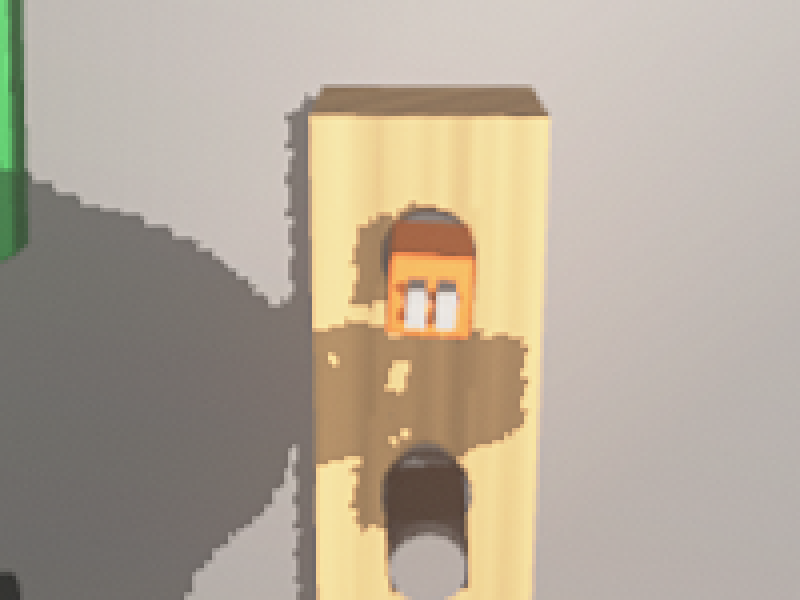

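The grip's top face has its corners at crop (388,253), (475,253), (470,338) and (387,340). It's square to the rack and the tool. The next post, with the grey disc, is below it at (430,565).

```bash
python3 - <<'E'
from h import *
d=dict(np.load('pics/w1.npz'));st()
q=np.array([(388,253),(475,253),(471,338),(387,340)])/4+[219,155]
p=np.array([pt(d,*c,z=.096) for c in q-.4]);print(p.round(4),p.mean(0).round(4))
for i in range(4):
    v=p[(i+1)%4]-p[i];print(np.degrees(np.arctan2(v[1],v[0])).round(1),np.linalg.norm(v[:2]).round(4))
# depth check
T=d['z_map'];u,v=q.mean(0);print(pt(d,u,v),pt(d,u,v-4))
h=np.array([pt(d,219+x/4,155+y/4,z=.05) for x,y in((309,115),(549,115),(535,595),(317,595))]);print(h.round(4))
m=p.mean(0);print(plan((m[0],m[1],.068),down(.2035)))
E
```

```text
t 1.53 p [ 0.5378 -0.0868  0.2192] yaw 0.2025 tilt 0.0012 F [-1.27 -1.33  1.09] M [-0.056 -0.009  0.05 ] w 0.0856 q [-0.302  0.093  1.526  0.     1.524 -0.504]
[[ 0.533  -0.0786  0.096 ]
 [ 0.5505 -0.075   0.096 ]
 [ 0.5536 -0.0931  0.096 ]
 [ 0.5365 -0.0971  0.096 ]] [ 0.5434 -0.0859  0.096 ]
11.7 0.0178
-80.1 0.0184
-166.9 0.0176
100.7 0.0188
[ 0.54356462 -0.08519748  0.09905891] [ 0.54306273 -0.08263242  0.09634494]
[[ 0.5106 -0.0624  0.05  ]
 [ 0.5653 -0.0511  0.05  ]
 [ 0.5911 -0.1743  0.05  ]
 [ 0.5352 -0.1859  0.05  ]]
(array([  5.7,   0.5, 151.2]), array([-0.001 ,  0.0008, -0.001 ]))
```

Request:
carry_out --increments '[5.7,0.5,80,0,0,0,-1,5.7,0.5,80,0,0,0,-1,5.7,0.5,100,0,0,0,-1,5.7,0.5,130,0,0,0,-1,5.7,0.5,151,0,0,0,-1,5.7,0.5,151,0,0,0,-1,5.7,0.5,151,0,0,0,-1,5.7,0.5,151,0,0,0,-1]'

```text
clock: 2.2
ee_pos: [0.5438, -0.0869, 0.0698]
eef_rot: [-3.126, -0.316, -0.001]
wrist_force: [0.8, 0.6, 0.4]
grip_width: 0.0854
```

```bash
python3 - <<'E'
from h import *
st();print(plan((.5434,-.0859,.068),down(.2035)))
E
```

```text
t 2.2 p [ 0.5438 -0.0869  0.0698] yaw 0.2016 tilt 0.0007 F [0.75 0.57 0.39] M [-0.037  0.001 -0.064] w 0.0854 q [-0.298  0.209  1.707  0.     1.225 -0.5  ]
(array([-0.2, -1. ,  1.8]), array([-0.    , -0.0007, -0.0019]))
```

Positioned; closing on the grip.

Request:
carry_out --increments '[0,-1,1,0,0,0,1,0,-1,1,0,0,0,1,0,-1,1,0,0,0,1,0,-1,1,0,0,0,1,0,-1,1,0,0,0,1,0,-1,1,0,0,0,1,0,-1,1,0,0,0,1,0,-1,1,0,0,0,1]'

```text
clock: 2.87
ee_pos: [0.5436, -0.0859, 0.0691]
eef_rot: [3.126, 0.316, 0.001]
wrist_force: [-2.4, 0.3, 5.3]
grip_width: 0.0169
```

```bash
python3 - <<'E'
from h import *
st()
E
```

```text
t 2.87 p [ 0.5436 -0.0859  0.0691] yaw 0.2017 tilt 0.0007 F [-2.44  0.33  5.26] M [ 0.041  0.541 -0.001] w 0.0169 q [-0.297  0.209  1.709  0.     1.223 -0.499]
```

Request:
carry_out --increments '[0,0,-20,0,0,0,1,0,0,-45,0,0,0,1,0,0,-80,0,0,0,1,0,0,-115,0,0,0,1,0,0,-121,0,0,0,1,-10,-40,-121,0,0,0,1,-20,-80,-121,0,0,0,1,-30,-120,-121,0,0,0,1]'

```text
clock: 3.53
ee_pos: [0.4891, 0.0265, 0.1896]
eef_rot: [-3.126, -0.314, -0.0]
wrist_force: [1.0, 1.2, -1.1]
grip_width: 0.0164
```

```bash
python3 - <<'E'
from h import *
st();print(plan((.537,.093,.19),down(.2035)))
E
```

```text
t 3.53 p [0.4891 0.0265 0.1896] yaw 0.2003 tilt 0.0003 F [ 1.05  1.17 -1.07] M [ 0.011  0.028 -0.031] w 0.0164 q [-0.103 -0.01   1.693  0.     1.458 -0.304]
(array([ 60.2, -55.6,  -0.4]), array([-0.0001, -0.0003, -0.0032]))
```

Request:
carry_out --increments '[60,-56,0,0,0,0,1,60,-56,0,0,0,0,1,60,-56,0,0,0,0,1,60,-56,0,0,0,0,1,60,-56,0,0,0,0,1,60,-56,0,0,0,0,1,60,-56,0,0,0,0,1,60,-56,0,0,0,0,1]'

```text
clock: 4.2
ee_pos: [0.5366, 0.0925, 0.1898]
eef_rot: [-3.126, -0.312, -0.001]
wrist_force: [-0.1, 0.3, -0.5]
grip_width: 0.0169
```

```bash
python3 - <<'E'
from h import *
st();d=snap('wrist','w2');print(proj(d,(.525,.152,.07)))
im=d['image'][:,:,::-1]; u,v=map(int,proj(d,(.525,.152,.07)))
c=cv2.resize(im[max(0,v-50):v+50,u-50:u+50],(500,500),interpolation=3);print(u-50,max(0,v-50))
o=np.zeros((500,800,3),np.uint8);o[:,:500]=c;o[:225,500:]=cv2.resize(im,(300,225))
s=snap('scene','s2');o[250:475,500:]=cv2.resize(s['image'][150:300,200:400,::-1],(300,225),interpolation=3)
cv2.imwrite('pics/w2c.png',o)
E
```

```text
t 4.2 p [0.5366 0.0925 0.1898] yaw 0.199 tilt 0.0005 F [-0.11  0.33 -0.49] M [ 0.025  0.001 -0.012] w 0.0169 q [ 0.029  0.104  1.573  0.     1.464 -0.17 ]
(np.float64(321.16379212359516), np.float64(151.57504899880115))
271 101
```

View pics/w2c.png

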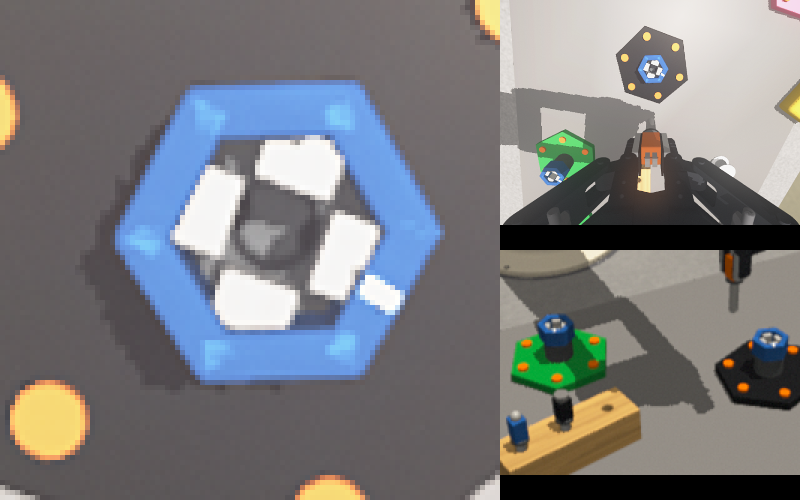

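The nut's top face corners are at crop (192,82), (360,80), (440,233), (362,378), (203,382) and (115,240). The white mark is at (380,293), so the flats sit at tool angles of ±30° and 90°. The scene crop shows the orange post in hand and hanging straight, with the other two posts still in place.

```bash
python3 - <<'E'
from h import *
d=dict(np.load('pics/w2.npz'));o=st()
q=np.array([(192,82),(360,80),(440,233),(362,378),(203,382),(115,240)])/5+[271,101]-.4
p=np.array([pt(d,*c,z=.07) for c in q]);m=p.mean(0);print(m.round(4),(np.linalg.norm(p-m,axis=1)).round(4))
print(np.degrees(np.arctan2(p[:,1]-m[1],p[:,0]-m[0])).round(1))
mk=pt(d,271+380/5,101+293/5,z=.07)-m;print('mark',np.degrees(np.arctan2(mk[1],mk[0])))
# jaw check: centre of jaws at z .067
# held post: orange pixels
hsv=cv2.cvtColor(d['image'],cv2.COLOR_RGB2HSV);k=(hsv[...,0]<18)&(hsv[...,1]>150)&(hsv[...,2]>90);k[:250]=0
n,l,s,c=cv2.connectedComponentsWithStats(k.astype(np.uint8));i=1+s[1:,4].argmax();print(s[i])
Rm=R.from_rotvec(o['eef_rot']).as_matrix()
v,u=np.where(l==i)
for r in range(v.min(),v.max(),8):
    uu=u[v==r]; a=(uu.min()+uu.max())/2; z=o['ee_pos'][2]+.027
    for x in (uu.min(),uu.max()): print(r,x,(Rm.T@(pt(d,x,r)-o['ee_pos'])*1000).round(1),end=' ')
    print()
cv2.imwrite('pics/w2h.png',cv2.resize(d['image'][250:450,220:420,::-1],(600,600),interpolation=3))
print(plan((m[0],m[1],.19)))
E
```

```text
t 4.3 p [0.5367 0.0928 0.1898] yaw 0.1993 tilt 0.0006 F [ 0.42  0.28 -0.71] M [-0.004  0.025 -0.017] w 0.0171 q [ 0.03   0.105  1.573  0.     1.464 -0.17 ]
[0.5283 0.1556 0.07  ] [0.0254 0.0252 0.0244 0.0252 0.0251 0.0248]
[ 131.9   73.2   12.2  -47.4 -106.4 -167. ]
mark -17.837901761526798
[ 301  287   42   64 1380]
287 306 [-6.7 -9.  -3.7] 287 306 [-6.7 -9.  -3.7] 
295 304 [ -7.2  -9.2 -11.6] 295 320 [ -0.2  -8.7 -10.7] 
303 303 [ -7.3  -9.  -18.2] 303 328 [  3.1  -9.  -18.3] 
311 301 [ -7.8  -8.9 -24.3] 311 336 [  6.2  -9.5 -25.3] 
319 301 [ -7.7  -6.6 -26.5] 319 342 [  8.6  -6.1 -25.7] 
327 301 [ -7.9  -1.8 -24.8] 327 342 [  8.7  -2.1 -25.3] 
335 301 [ -7.9   1.1 -26.1] 335 342 [  8.7   1.6 -25.4] 
343 301 [ -8.    5.4 -25.4] 343 342 [  8.8   4.9 -26.1] 
(array([  4.2, -63.3,  -0.2]), array([0., 0., 0.]))
```

View pics/w2h.png

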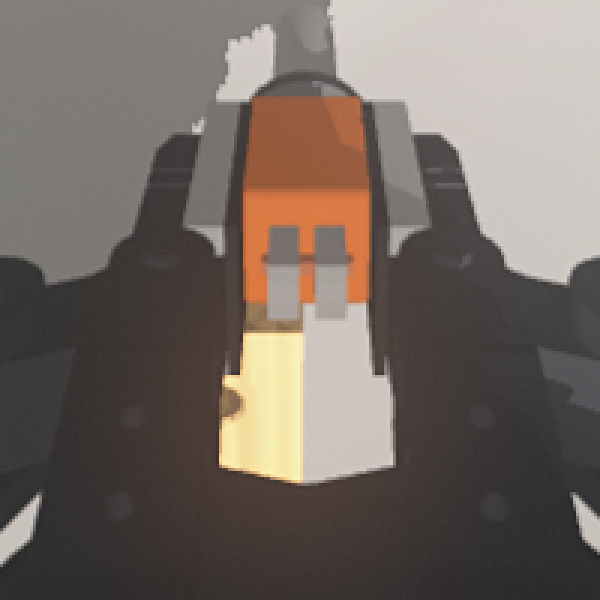

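The held grip reads about 0.5 mm towards +x and is centred in y, so I'll allow for that. Moving over the bore.

Request:
carry_out --increments '[3.8,-63.3,0,0,0,0,1,3.8,-63.3,0,0,0,0,1,3.8,-63.3,0,0,0,0,1,3.8,-63.3,20,0,0,0,1,3.8,-63.3,40,0,0,0,1,3.8,-63.3,58,0,0,0,1,3.8,-63.3,58,0,0,0,1,3.8,-63.3,58,0,0,0,1]'

```text
clock: 4.97
ee_pos: [0.5277, 0.1551, 0.1317]
eef_rot: [3.126, 0.312, -0.001]
wrist_force: [0.1, 0.2, -0.5]
grip_width: 0.0169
```

```bash
python3 - <<'E'
from h import *
o=st();T=np.array([.5283,.1556])-.0005*np.array([np.cos(.2),np.sin(.2)]);print(plan((*T,.095),down(.199)))
s=snap('scene','s3');a=s['image'][150:250,320:440,::-1];t=snap('top','t3');u,v=map(int,proj(t,(.528,.1556,.07)))
b=t['image'][v-40:v+40,u-40:u+40,::-1]
cv2.imwrite('pics/s3c.png',np.hstack([cv2.resize(a,(480,400),interpolation=3)]))
E
```

```text
t 4.97 p [0.5277 0.1551 0.1317] yaw 0.1989 tilt 0.0007 F [ 0.12  0.22 -0.47] M [ 0.021  0.033 -0.03 ] w 0.0169 q [ 0.146  0.154  1.638 -0.     1.35  -0.053]
(array([ 0.2, -0.4, 36.7]), array([-0.    ,  0.0007, -0.0001]))
```

View pics/s3c.png

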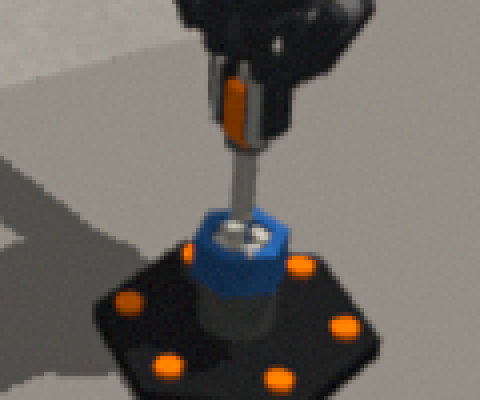

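The shank hangs centred over the nut's opening, with its tip near (243,235) in the crop. I'll lower it slowly.

Request:
carry_out --increments '[0.2,-0.4,4,0,0,0,1,0.2,-0.4,8,0,0,0,1,0.2,-0.4,12,0,0,0,1,0.2,-0.4,16,0,0,0,1,0.2,-0.4,20,0,0,0,1,0.2,-0.4,24,0,0,0,1,0.2,-0.4,28,0,0,0,1,0.2,-0.4,28,0,0,0,1]'

```text
clock: 5.73
ee_pos: [0.5283, 0.1557, 0.1042]
eef_rot: [-3.126, -0.312, -0.001]
wrist_force: [0.3, 0.1, -0.7]
grip_width: 0.0169
```

```bash
python3 - <<'E'
from h import *
st()
E
```

```text
t 5.73 p [0.5283 0.1557 0.1042] yaw 0.199 tilt 0.0008 F [ 0.27  0.1  -0.73] M [-0.013  0.001  0.082] w 0.0169 q [ 0.147  0.177  1.671  0.     1.294 -0.052]
```

Request:
carry_out --increments '[-0.2,0,2,0,0,0,1,-0.2,0,4,0,0,0,1,-0.2,0,6,0,0,0,1,-0.2,0,8,0,0,0,1,-0.2,0,10,0,0,0,1,-0.2,0,12,0,0,0,1,-0.2,0,13,0,0,0,1,-0.2,0,13,0,0,0,1]'

```text
clock: 6.4
ee_pos: [0.528, 0.1557, 0.0909]
eef_rot: [-3.126, -0.312, -0.001]
wrist_force: [-0.6, -0.5, -0.9]
grip_width: 0.0169
```

```bash
python3 - <<'E'
from h import *
st()
E
```

```text
t 6.4 p [0.528  0.1557 0.0909] yaw 0.199 tilt 0.0004 F [-0.65 -0.47 -0.86] M [-0.056  0.02   0.061] w 0.0169 q [ 0.147  0.188  1.686  0.     1.267 -0.052]
```

Request:
carry_out --increments '[0,0,1,0,0,0,1,0,0,2,0,0,0,1,0,0,3,0,0,0,1,0,0,4,0,0,0,1,0,0,5,0,0,0,1,0,0,6,0,0,0,1,0,0,7,0,0,0,1,0,0,8,0,0,0,1]'

```text
clock: 7.07
ee_pos: [0.528, 0.1558, 0.0829]
eef_rot: [-3.126, -0.312, -0.001]
wrist_force: [-1.3, 1.4, 3.3]
grip_width: 0.017
```

```bash
python3 - <<'E'
from h import *
st()
E
```

```text
t 7.07 p [0.528  0.1558 0.0829] yaw 0.199 tilt 0.0007 F [-1.26  1.44  3.28] M [0.346 0.334 0.044] w 0.017 q [ 0.147  0.196  1.694  0.     1.251 -0.052]
```

Request:
carry_out --increments '[0,0,0.5,0,0,0,1,0,0,1,0,0,0,1,0,0,1.5,0,0,0,1,0,0,1.9,0,0,0,1,0,0,2.3,0,0,0,1,0,0,2.7,0,0,0,1,0,0,3.0,0,0,0,1,0,0,3.0,0,0,0,1]'

```text
clock: 7.73
ee_pos: [0.528, 0.1558, 0.0798]
eef_rot: [-3.126, -0.312, -0.001]
wrist_force: [-2.0, 1.8, 1.7]
grip_width: 0.0173
```

```bash
python3 - <<'E'
from h import *
st()
E
```

```text
t 7.73 p [0.528  0.1558 0.0798] yaw 0.1991 tilt 0.0005 F [-1.98  1.82  1.67] M [0.329 0.282 0.017] w 0.0173 q [ 0.147  0.199  1.698  0.     1.245 -0.052]
```

Request:
carry_out --increments '[0,0,0.2,0,0,0,1,0,0,0.4,0,0,0,1,0,0,0.6,0,0,0,1,0,0,0.8,0,0,0,1,0,0,1.0,0,0,0,1,0,0,1.2,0,0,0,1,0,0,1.2,0,0,0,1,0,0,1.2,0,0,0,1]'

```text
clock: 8.4
ee_pos: [0.5281, 0.1558, 0.0791]
eef_rot: [-3.126, -0.312, -0.002]
wrist_force: [-3.2, 1.1, 9.0]
grip_width: 0.0167
```

```bash
python3 - <<'E'
from h import *
st()
E
```

```text
t 8.4 p [0.5281 0.1558 0.0791] yaw 0.1991 tilt 0.0011 F [-3.23  1.06  8.97] M [0.17  0.768 0.065] w 0.0167 q [ 0.147  0.199  1.698  0.     1.243 -0.052]
```

Request:
carry_out --increments '[0,0,0.6,0,0,0,1,0,0,0.7,0,0,0,1,0,0,0.8,0,0,0,1,0,0,0.9,0,0,0,1,0,0,1.0,0,0,0,1,0,0,1.0,0,0,0,1,0,0,1.0,0,0,0,1,0,0,1.0,0,0,0,1]'

```text
clock: 9.07
ee_pos: [0.5282, 0.1559, 0.079]
eef_rot: [-3.126, -0.312, -0.003]
wrist_force: [-6.4, 0.2, 16.0]
grip_width: 0.017
```

```bash
python3 - <<'E'
from h import *
st()
E
```

```text
t 9.07 p [0.5282 0.1559 0.079 ] yaw 0.1992 tilt 0.0016 F [-6.39  0.15 16.01] M [0.054 1.37  0.056] w 0.017 q [ 0.147  0.199  1.699  0.     1.242 -0.052]
```

It's home: 16 N with the height holding at the expected 0.079 m. Now I'll ease off, open and rise.

Request:
carry_out --increments '[0,0,0,0,0,0,1,0,0,0,0,0,0,-1,0,0,0,0,0,0,-1,0,0,0,0,0,0,-1,0,0,0,0,0,0,-1,0,0,0,0,0,0,-1,0,0,0,0,0,0,-1,0,0,0,0,0,0,-1]'

```text
clock: 9.73
ee_pos: [0.5282, 0.1558, 0.0789]
eef_rot: [-3.126, -0.312, -0.002]
wrist_force: [-0.5, 0.7, -0.6]
grip_width: 0.0853
```

Request:
carry_out --increments '[0,0,-20,0,0,0,-1,0,0,-60,0,0,0,-1,0,0,-90,0,0,-0.1,-1,0,0,-90,0,0,-0.22,-1,0,0,-90,0,0,-0.34,-1,0,0,-90,0,0,-0.46,-1,0,0,-90,0,0,-0.547,-1,0,0,-90,0,0,-0.547,-1]'

```text
clock: 10.4
ee_pos: [0.5281, 0.1558, 0.1689]
eef_rot: [2.923, 1.152, 0.002]
wrist_force: [0.2, -0.4, 0.1]
grip_width: 0.0855
```

```bash
python3 - <<'E'
from h import *
st();d=snap('wrist','w4');im=d['image'][:,:,::-1]; u,v=map(int,proj(d,(.528,.1556,.09)));print(u,v)
o=np.zeros((600,800,3),np.uint8);c=im[v-60:v+60,u-60:u+60];o[:600,:600]=cv2.resize(c,(600,600),interpolation=3);print(u-60,v-60)
s=snap('scene','s4');o[:250,600:]=cv2.resize(s['image'][160:260,335:415,::-1],(200,250),interpolation=3)
cv2.imwrite('pics/w4c.png',o)
E
```

```text
t 10.4 p [0.5281 0.1558 0.1689] yaw 0.7507 tilt 0.0016 F [ 0.24 -0.37  0.14] M [-0.044 -0.013 -0.008] w 0.0855 q [ 0.147  0.128  1.59   0.     1.422 -0.604]
320 244
260 184
```

View pics/w4c.png

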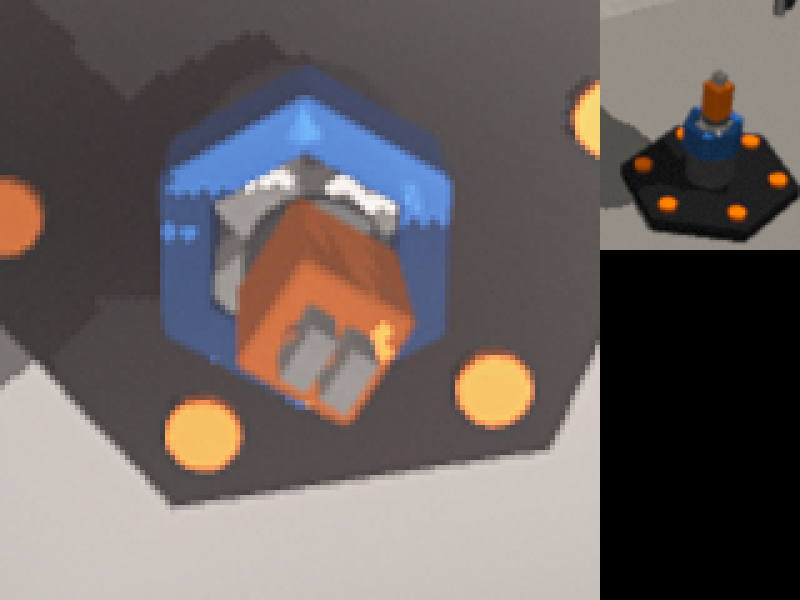

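The post stands in the nut with its grip-top corners at crop (313,263), (413,320), (345,425) and (237,362). The nut's left and right flats are vertical in the image, at columns 162 and 450, so they face the jaws. Now I'll check tilt, height and centring.

```bash
python3 - <<'E'
from h import *
d=dict(np.load('pics/w4.npz'));o=st()
f=lambda x,y,z:pt(d,260+x/5-.4,184+y/5-.4,z)
print('top',np.mean([f(*c,.106) for c in((313,263),(413,320),(345,425),(237,362))],0).round(4))
for x,y in((285,320),(355,400),(300,390)): print(pt(d,260+x/5,184+y/5).round(4))
h=np.array([f(*c,.07) for c in((305,97),(452,178),(446,335),(303,408),(162,334),(163,180))]);m=h.mean(0)
print('nut',m.round(4),np.degrees(np.arctan2(*(h-m)[:,1::-1].T)).round(1))
print(plan((.5282,.1558,.070),down(.7470)))
E
```

```text
t 10.5 p [0.5281 0.1558 0.1689] yaw 0.7427 tilt 0.0016 F [ 0.62  0.29 -0.05] M [-0.041  0.011  0.011] w 0.0854 q [ 0.147  0.128  1.59   0.     1.422 -0.596]
top [0.53   0.1577 0.106 ]
[0.5241 0.1564 0.1061]
[0.5383 0.1546 0.107 ]
[0.5322 0.1505 0.1063]
nut [0.528  0.1557 0.07  ] [ 133.    72.7   12.9  -47.8 -107.7 -167. ]
(array([-0.1, -0. , 98.9]), array([ 0.0008, -0.0014, -0.0043]))
```

Height is right (grip top 0.106) and tilt is about 0.03 rad. I'll go down around the nut.

Request:
carry_out --increments '[0,0,30,0,0,0,-1,0,0,60,0,0,0,-1,0,0,80,0,0,0,-1,0,0,95,0,0,0,-1,0,0,105,0,0,0,-1,0,0,113,0,0,0,-1,0,0,120,0,0,0,-1,0,0,120.5,0,0,0,-1]'

```text
clock: 11.17
ee_pos: [0.5281, 0.1558, 0.0476]
eef_rot: [2.928, 1.139, 0.001]
wrist_force: [0.1, 0.5, 0.3]
grip_width: 0.0855
```

```bash
python3 - <<'E'
from h import *
st();print(plan((.5282,.1558,.048),down(.7470)))
E
```

```text
t 11.17 p [0.5281 0.1558 0.0476] yaw 0.7419 tilt 0.0008 F [0.06 0.49 0.33] M [ 0.01   0.019 -0.033] w 0.0855 q [ 0.147  0.232  1.729  0.     1.18  -0.595]
(array([ 0.1,  0.1, -0.4]), array([ 0.0004, -0.0007, -0.0051]))
```

Request:
carry_out --increments '[0,0,0,0,0,-0.005,1,0,0,0,0,0,-0.005,1,0,0,0,0,0,-0.005,1,0,0,0,0,0,-0.005,1,0,0,0,0,0,-0.005,1,0,0,0,0,0,-0.005,1,0,0,0,0,0,-0.005,1,0,0,0,0,0,-0.005,1]'

```text
clock: 11.83
ee_pos: [0.5282, 0.1556, 0.0485]
eef_rot: [2.924, 1.146, 0.002]
wrist_force: [-5.8, -4.5, 10.0]
grip_width: 0.0427
```

```bash
python3 - <<'E'
from h import *
st()
E
```

```text
t 11.83 p [0.5282 0.1556 0.0485] yaw 0.7468 tilt 0.0013 F [-5.84 -4.47 10.01] M [-0.571  0.879  0.048] w 0.0427 q [ 0.147  0.231  1.728 -0.     1.181 -0.6  ]
```

Gripped at 42.7 mm. Turning clockwise is positive about tool z. I'll start with 0.32 rad, short of the earliest possible touch.

Request:
carry_out --increments '[0,0,0,0,0,0.04,1,0,0,0,0,0,0.08,1,0,0,0,0,0,0.12,1,0,0,0,0,0,0.16,1,0,0,0,0,0,0.2,1,0,0,0,0,0,0.24,1,0,0,0,0,0,0.28,1,0,0,0,0,0,0.32,1]'

```text
clock: 12.5
ee_pos: [0.528, 0.1553, 0.0487]
eef_rot: [3.07, 0.663, 0.001]
wrist_force: [-2.5, -2.5, -1.3]
grip_width: 0.0427
```

```bash
python3 - <<'E'
from h import *
st()
E
```

```text
t 12.5 p [0.528  0.1553 0.0487] yaw 0.4251 tilt 0.0013 F [-2.47 -2.45 -1.34] M [-0.413  0.14   0.454] w 0.0427 q [ 1.470e-01  2.310e-01  1.728e+00 -1.000e-03  1.182e+00 -2.780e-01]
```

Request:
carry_out --increments '[0,0,0,0,0,0.015,1,0,0,0,0,0,0.03,1,0,0,0,0,0,0.045,1,0,0,0,0,0,0.06,1,0,0,0,0,0,0.075,1,0,0,0,0,0,0.09,1,0,0,0,0,0,0.105,1,0,0,0,0,0,0.12,1]'

```text
clock: 13.17
ee_pos: [0.528, 0.1552, 0.0487]
eef_rot: [3.104, 0.475, 0.001]
wrist_force: [-2.1, -3.0, -1.8]
grip_width: 0.0424
```

```bash
python3 - <<'E'
from h import *
st()
E
```

```text
t 13.17 p [0.528  0.1552 0.0487] yaw 0.3038 tilt 0.0013 F [-2.13 -2.96 -1.84] M [-0.417  0.151  0.493] w 0.0424 q [ 1.470e-01  2.310e-01  1.728e+00 -1.000e-03  1.182e+00 -1.570e-01]
```

Request:
carry_out --increments '[0,0,0,0,0,0.015,1,0,0,0,0,0,0.03,1,0,0,0,0,0,0.045,1,0,0,0,0,0,0.06,1,0,0,0,0,0,0.075,1,0,0,0,0,0,0.09,1,0,0,0,0,0,0.105,1,0,0,0,0,0,0.12,1]'

```text
clock: 13.83
ee_pos: [0.5279, 0.1552, 0.0487]
eef_rot: [3.128, 0.286, 0.001]
wrist_force: [-2.7, -3.6, -2.0]
grip_width: 0.0427
```

```bash
python3 - <<'E'
from h import *
st()
E
```

```text
t 13.83 p [0.5279 0.1552 0.0487] yaw 0.1823 tilt 0.0012 F [-2.65 -3.57 -1.96] M [-0.638  0.164  0.463] w 0.0427 q [ 1.470e-01  2.310e-01  1.728e+00 -1.000e-03  1.182e+00 -3.500e-02]
```

Request:
carry_out --increments '[0,0,0,0,0,0.015,1,0,0,0,0,0,0.03,1,0,0,0,0,0,0.045,1,0,0,0,0,0,0.06,1,0,0,0,0,0,0.07,1,0,0,0,0,0,0.08,1,0,0,0,0,0,0.09,1,0,0,0,0,0,0.1,1]'

```text
clock: 14.5
ee_pos: [0.5279, 0.1552, 0.0487]
eef_rot: [3.138, 0.128, 0.001]
wrist_force: [-3.4, -5.1, -1.5]
grip_width: 0.0426
```

```bash
python3 - <<'E'
from h import *
st()
E
```

```text
t 14.5 p [0.5279 0.1552 0.0487] yaw 0.0814 tilt 0.0013 F [-3.41 -5.08 -1.5 ] M [-0.753  0.313  0.411] w 0.0426 q [ 1.470e-01  2.310e-01  1.728e+00 -1.000e-03  1.182e+00  6.600e-02]
```

Request:
carry_out --increments '[0,0,0,0,0,0.015,1,0,0,0,0,0,0.03,1,0,0,0,0,0,0.045,1,0,0,0,0,0,0.06,1,0,0,0,0,0,0.07,1,0,0,0,0,0,0.08,1,0,0,0,0,0,0.09,1,0,0,0,0,0,0.1,1]'

```text
clock: 15.17
ee_pos: [0.5279, 0.1552, 0.0487]
eef_rot: [3.14, -0.031, 0.001]
wrist_force: [-3.2, -4.2, -1.2]
grip_width: 0.0428
```

```bash
python3 - <<'E'
from h import *
st()
E
```

```text
t 15.17 p [0.5279 0.1552 0.0487] yaw -0.0198 tilt 0.0013 F [-3.18 -4.2  -1.17] M [-0.737  0.31   0.492] w 0.0428 q [ 1.470e-01  2.310e-01  1.728e+00 -1.000e-03  1.182e+00  1.670e-01]
```

Request:
carry_out --increments '[0,0,0,0,0,0.01,1,0,0,0,0,0,0.02,1,0,0,0,0,0,0.03,1,0,0,0,0,0,0.04,1,0,0,0,0,0,0.05,1,0,0,0,0,0,0.06,1,0,0,0,0,0,0.07,1,0,0,0,0,0,0.08,1]'

```text
clock: 15.83
ee_pos: [0.5278, 0.1551, 0.0487]
eef_rot: [3.136, -0.158, 0.001]
wrist_force: [-3.8, -4.7, -1.4]
grip_width: 0.0429
```

```bash
python3 - <<'E'
from h import *
st()
E
```

```text
t 15.83 p [0.5278 0.1551 0.0487] yaw -0.1009 tilt 0.0013 F [-3.78 -4.71 -1.44] M [-0.788  0.339  0.492] w 0.0429 q [ 1.470e-01  2.310e-01  1.729e+00 -1.000e-03  1.182e+00  2.480e-01]
```

Request:
carry_out --increments '[0,0,0,0,0,0.01,1,0,0,0,0,0,0.02,1,0,0,0,0,0,0.03,1,0,0,0,0,0,0.04,1,0,0,0,0,0,0.05,1,0,0,0,0,0,0.06,1,0,0,0,0,0,0.07,1,0,0,0,0,0,0.08,1]'

```text
clock: 16.5
ee_pos: [0.5278, 0.1551, 0.0487]
eef_rot: [3.127, -0.285, 0.001]
wrist_force: [-3.2, -5.0, -1.2]
grip_width: 0.0426
```

```bash
python3 - <<'E'
from h import *
st()
E
```

```text
t 16.5 p [0.5278 0.1551 0.0487] yaw -0.1818 tilt 0.0014 F [-3.17 -4.99 -1.15] M [-0.856  0.286  0.611] w 0.0426 q [ 1.470e-01  2.310e-01  1.729e+00 -1.000e-03  1.182e+00  3.290e-01]
```

Request:
carry_out --increments '[0,0,0,0,0,0.005,1,0,0,0,0,0,0.01,1,0,0,0,0,0,0.015,1,0,0,0,0,0,0.02,1,0,0,0,0,0,0.025,1,0,0,0,0,0,0.03,1,0,0,0,0,0,0.035,1,0,0,0,0,0,0.04,1]'

```text
clock: 17.17
ee_pos: [0.5277, 0.155, 0.0487]
eef_rot: [3.121, -0.349, 0.001]
wrist_force: [-2.4, -3.5, -0.9]
grip_width: 0.0429
```

```bash
python3 - <<'E'
from h import *
st()
E
```

```text
t 17.17 p [0.5277 0.155  0.0487] yaw -0.2225 tilt 0.0015 F [-2.43 -3.52 -0.9 ] M [-0.779  0.266  0.547] w 0.0429 q [ 0.147  0.231  1.729 -0.002  1.182  0.37 ]
```

Request:
carry_out --increments '[0,0,0,0,0,0.006,1,0,0,0,0,0,0.012,1,0,0,0,0,0,0.018,1,0,0,0,0,0,0.024,1,0,0,0,0,0,0.03,1,0,0,0,0,0,0.036,1,0,0,0,0,0,0.042,1,0,0,0,0,0,0.05,1]'

```text
clock: 17.83
ee_pos: [0.5277, 0.1551, 0.0488]
eef_rot: [3.111, -0.427, 0.001]
wrist_force: [-3.3, -4.0, -1.7]
grip_width: 0.0429
```

```bash
python3 - <<'E'
from h import *
st()
E
```

```text
t 17.83 p [0.5277 0.1551 0.0488] yaw -0.273 tilt 0.0015 F [-3.28 -3.98 -1.67] M [-0.866  0.291  0.592] w 0.0429 q [ 0.147  0.231  1.729 -0.002  1.182  0.42 ]
```

Request:
carry_out --increments '[0,0,0,0,0,0.006,1,0,0,0,0,0,0.012,1,0,0,0,0,0,0.018,1,0,0,0,0,0,0.024,1,0,0,0,0,0,0.03,1,0,0,0,0,0,0.036,1,0,0,0,0,0,0.042,1,0,0,0,0,0,0.05,1]'

```text
clock: 18.5
ee_pos: [0.5277, 0.155, 0.0487]
eef_rot: [3.099, -0.506, 0.001]
wrist_force: [-3.5, -3.8, -1.4]
grip_width: 0.0426
```

```bash
python3 - <<'E'
from h import *
st()
E
```

```text
t 18.5 p [0.5277 0.155  0.0487] yaw -0.3235 tilt 0.0016 F [-3.46 -3.76 -1.43] M [-0.816  0.284  0.64 ] w 0.0426 q [ 0.147  0.23   1.729 -0.002  1.182  0.471]
```

Request:
carry_out --increments '[0,0,0,0,0,0.006,1,0,0,0,0,0,0.012,1,0,0,0,0,0,0.018,1,0,0,0,0,0,0.021,1,0,0,0,0,0,0.024,1,0,0,0,0,0,0.027,1,0,0,0,0,0,0.03,1,0,0,0,0,0,0.034,1]'

```text
clock: 19.17
ee_pos: [0.5276, 0.155, 0.0487]
eef_rot: [3.09, -0.559, 0.001]
wrist_force: [-4.0, -4.7, -1.4]
grip_width: 0.0428
```

```bash
python3 - <<'E'
from h import *
st()
E
```

```text
t 19.17 p [0.5276 0.155  0.0487] yaw -0.3579 tilt 0.0017 F [-3.97 -4.68 -1.4 ] M [-0.834  0.276  0.647] w 0.0428 q [ 0.147  0.23   1.729 -0.002  1.182  0.505]
```

A rise of about 0.19 N m over the running drag is a good grip. I'll stop turning, open and go straight up.

Request:
carry_out --increments '[0,0,0,0,0,0,1,0,0,0,0,0,0,-1,0,0,0,0,0,0,-1,0,0,0,0,0,0,-1,0,0,0,0,0,0,-1,0,0,0,0,0,0,-1,0,0,0,0,0,0,-1,0,0,0,0,0,0,-1]'

```text
clock: 19.83
ee_pos: [0.5277, 0.155, 0.0488]
eef_rot: [3.09, -0.559, 0.001]
wrist_force: [-0.1, -0.3, -0.5]
grip_width: 0.0852
```

Request:
carry_out --increments '[0,0,-10,0,0,0,-1,0,0,-25,0,0,0,-1,0,0,-50,0,0,0,-1,0,0,-80,0,0,0,-1,0,0,-110,0,0,0,-1,0,0,-130,0,0,0,-1,0,0,-130,0,0,0,-1,0,0,-130,0,0,0,-1]'

```text
clock: 20.5
ee_pos: [0.5281, 0.1553, 0.1804]
eef_rot: [3.091, -0.559, 0.005]
wrist_force: [1.0, 0.1, 0.7]
grip_width: 0.0855
```

```bash
python3 - <<'E'
from h import *
st();d=snap('wrist','w6');im=d['image'][:,:,::-1]; u,v=map(int,proj(d,(.528,.1556,.09)));print(u-60,v-60)
o=np.zeros((600,800,3),np.uint8);o[:,:600]=cv2.resize(im[v-60:v+60,u-60:u+60],(600,600),interpolation=3)
s=snap('scene','s6');o[:250,600:]=cv2.resize(s['image'][160:260,335:415,::-1],(200,250),interpolation=3);o[300:450,600:]=cv2.resize(s['image'][:,:,::-1],(200,150))
cv2.imwrite('pics/w6c.png',o)
E
```

```text
t 20.5 p [0.5281 0.1553 0.1804] yaw -0.3579 tilt 0.0032 F [0.97 0.1  0.68] M [ 0.011 -0.022 -0.027] w 0.0855 q [ 0.147  0.12   1.575 -0.002  1.444  0.505]
260 179
```

View pics/w6c.png

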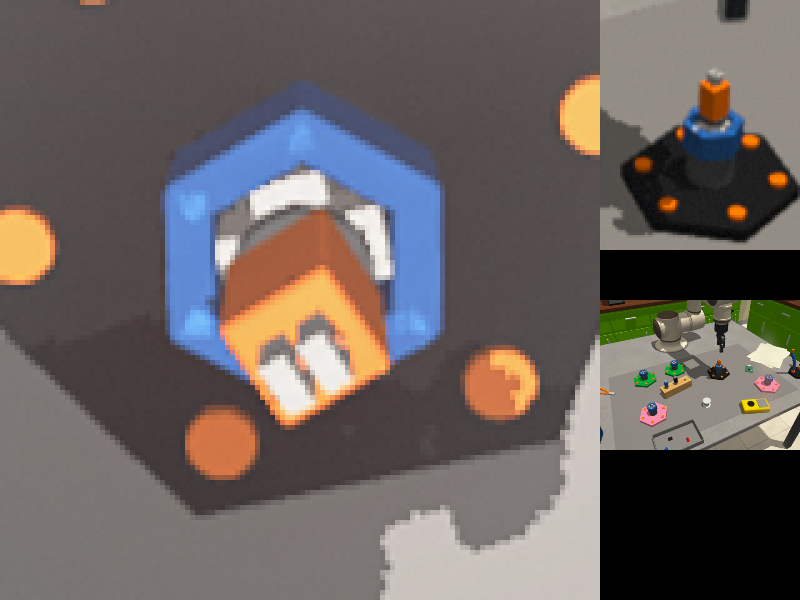

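The post stands upright and centred, gripped by the jaws, with grip-top corners at crop (323,266), (390,367), (290,427) and (220,325). The gripper is clear. One numeric check before I hand in.

```bash
python3 - <<'E'
from h import *
d=dict(np.load('pics/w6.npz'))
f=lambda x,y,z:pt(d,260+x/5-.4,179+y/5-.4,z)
print('top',np.mean([f(*c,.106) for c in((323,266),(390,367),(290,427),(220,325))],0).round(4))
h=np.mean([f(*c,.07) for c in((303,110),(443,185),(440,338),(165,338),(165,185))]+[f(303,412,.07)],0);print('nut',h.round(4))
print([pt(d,260+x/5,179+y/5)[2].round(4) for x,y in((250,330),(310,290),(300,410),(365,365))])
E
```

```text
top [0.5282 0.155  0.106 ]
nut [0.5281 0.1557 0.07  ]
[np.float64(0.106), np.float64(0.107), np.float64(0.1054), np.float64(0.1072)]
```

```bash
python3 -c "
from bench import robot
print(robot.finish_job())"
```

```text
the job is handed in; nothing more can be done
None
```

I moved the orange clip post from the rack into the black base, pressed it home, tightened the nut and handed the job in at about 20.5 s; no verdict is reported.

- **Pressing home:** the drag was about 4 N, and the post stopped at the expected height under 16 N. Its grip top then measured 0.106 m, as it should when fully home. It leaned about 0.03 rad before tightening.
- **Tightening:** I turned the nut about 1.10 rad clockwise. Torque rose from about 0.46 to 0.65 N m (+0.19), which puts it roughly 0.3 rad past the touch. Single torque readings scattered by about ±0.04 N m, so the touch angle is an estimate, and I couldn't measure the jaw force directly.
- **Last checks:** the grip top is still at about 0.106 m and within 1 mm of the nut axis, so the lean is about 0.01 rad. The gripper is open and clear. The last scene picture, viewed small, shows the other posts, the spool and the board apparently where they were; I did not measure them again.
- **Disagreement:** the first position I took for the post, from the top camera, was about 5 mm off the wrist camera's. I used the wrist camera's figure, and the fit confirmed it.

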